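Restart a tripped dust extractor with its sunken reset key

ROBOT

A 6-joint arm with a two-finger parallel gripper is mounted at the origin on the work surface. World frame = base frame: x ahead of the robot, y to its left, z up, the work surface at z = 0. Lengths are in m, angles in rad, forces in N, time in s.
With the tool pointing down it reaches from about 0.4 to 0.825 m from the base axis. Payload 7 kg.
Tool frame: the origin (TCP) lies at the very end of the fingers, on their centre line; the grasp point (between the pads) lies 19 mm behind it (tcp_to_grasp is the distance from the TCP to the grasp point, in m); x points along the fingers, z is the direction in which the jaws open and shut, and the axes are right-handed (so a half turn about x gives the same grasp; the last joint's range is limited). The gripper opens to 88 mm and grips with 3 to 60 N. Pads are 19 mm wide; open, the fingers measure 130 mm over their backs; the gripper's body (78 mm by 193 mm) begins 47 mm behind the grasp point.
Start: joints at [-0.955, 0.359, 0.012, 0, -1.224, -0.288], TCP at [0.217, -0.639, 0.227] pointing down, gripper open.
Joint ranges: [-3.07, 3.07], [-1.43, 2.12], [-1.02, 1.25], [-3.03, 1.67], [-3.05, -0], [-3.03, 3.03]. Speed limits (rad/s): [2.39, 2.39, 3.01, 3.14, 3.14, 3.14].

INTERFACE

Orientations are given as [roll, pitch, yaw] about the fixed x, y, z axes, in that order (R = Rz(yaw) Ry(pitch) Rx(roll)).
In Python, from station import get_state, grab_frame, job_done, tcp_to_grasp gives the robot as it stands. The module is installed in compiled form; this text tells all that it offers.
- The arm moves only by the shell command python3 -m crank 'ROWS' [FORCE]. ROWS is JSON, a list of rows, each a list of 7 numbers: the shift along the tool's x, y, z in m, then the turn, a rotation vector about the tool's x, y, z in rad, then the opening, from 0 (shut) to 1 (fully open). In form: [[x, y, z, wx, wy, wz, fingers], ...]. A call has 1 to 10 rows; each row is the pose to reach, as a shift and turn from the pose commanded when the call began, along the tool's axes at that moment; what a row does not reach only later rows make up. A row lasts 1/8 s, in which the tool goes at most 62.5 mm and 10.7 degrees, less where a joint would pass 70% of its speed; a pose out of reach is approached as far as the arm can. A call with a gripper value outside its range is refused whole. The fingers move at their own pace and stop on an object; FORCE is the grip in N (left out, the last holds). Time passes only in rows, so rows that repeat a pose let the fingers close. It gives the time, the measured TCP pose, the force and the opening at its end, in the units of the state.
- get_state(): the state, without advancing time (a new reading comes with each control period).
- grab_frame(name): name is "scene" or "top" or "wrist"; returns a dict with "pixels" (384x512x3 uint8, red, green, blue), "vfov" (degrees; the focal length in pixels is half the picture's height over the tangent of half this angle, whatever the lens; pixels are square), "cx", "cy" (the principal point, pixels), "extrinsics" (4x4, takes a point from world to camera coordinates). Camera axes: x right, y up, looking along -z (the intrinsics and any distortion apply to the point x, -y, -z); pixel columns grow to the right and rows downward; lengths in m; the calibration is good to about 2 mm. A picture is of the moment at which its call begins. There is no depth.
- job_done(): hands the job in, once; it reports no verdict.
The state is a dict: "t": time; "q": joint angles; "qd": joint speeds; "joint_efforts": joint torques, N m; "eef_pos": TCP position; "ee_rot": TCP orientation; "force": force on the tool from outside, world axes, zero at the start; "moment": the same for the moment, N m; "width": finger opening in m.
Only numpy, scipy, OpenCV 4.12 (cv2) and the standard library are available. Lean on these libraries where they do the work, as an engineer would, in place of code of your own. Each camera call takes 0.05 s, during which the arm holds its last target.

TASK

The workshop's dust extractor has tripped. With the fingertips, and without gripping or lifting it, gently push the wooden sanding block along the top of the switch box, away from the toggle lever, until the round well is fully uncovered and the block lies flat on the box; then reach into the well and press the sunken reset key down to its stop for a moment, and finally push the toggle lever all the way over to its other side. Leave the battery charger's own key and everything else on the bench alone.

Things in the scene. Friction and masses are not known exactly. Their poses are not given: they have to be found in the camera images.
- box: Extractor switch box, fixed to the bench: a grey painted slab 180 (x) x 360 (y) x 75 (z) mm, with the toggle lever at its +y end, a round well in the middle of its flat top and a plain parking area at its -y end that ends in a lip 6 mm thick and 8 mm high. Origin: centre of its underside, on the bench; z up. Place and yaw differ at every start (it may stand left or right of the charger).
- well (a point): Centre of the mouth of the round well, level with the box's top (75 mm above the bench); axes as the box. The well is 50 mm across and 30 mm deep, with straight walls. At the start the sanding block lies over it.
- key (a joint): Travel of the reset key in the well, in m: 0 up, 0.006 at its stop; springs back. It counts as pressed beyond 0.0048. Pressing starts at about 1.5 N and takes about 5 N at the stop.
- key_top (a point): Centre of the top face of the reset key, a flat white round key 24 mm across in the middle of the well; its top is 20 mm below the box's top when up, 26 mm when pressed.
- lever (a joint): Angle of the toggle lever, in rad: about 0 at the start, leaning to the box's -x side (its front, towards the robot); 1.0 at its other stop, leaning equally far to the box's +x side. Pushed to +x it turns about an axis along the box's y, needs about 1 to 2 N at the ball, and stays where it is left.
- lever_tip (a point): Centre of the lever's black ball (26 mm across) on a 10 mm steel rod. The pivot is at box x 0, y +135 mm, 97 mm above the bench, and the ball centre lies 60 mm from it: 29 mm to the box's -x side and 150 mm above the bench when the lever reads 0, 29 mm to the +x side when it reads 1.0. The lever stands on a black housing 70 (x) x 50 (y) x 25 (z) mm on the box's top.
- block: Loose beech sanding block, 100 (x) x 56 (y) x 25 (z) mm, about 100 g, lying flat on the box's top over the well, its long side roughly along the box's x. Origin: centre of its underside. To uncover the well its origin must be more than 53 mm from the well's centre towards the box's -y end (the lip stops it at about 146 mm). It slides with a force of about 1 N; contact forces above 15 N count as gripping it.
- charger: Battery charger, a grey slab 110 (x) x 140 (y) x 60 (z) mm fixed to the bench, with a square well (46 mm) and two rails on its top. Not to be used. Origin: centre of its underside.
- charger_key (a joint): Travel of the square key in the charger's square well, in m; 0 up. Not to be pressed.
- glue: Bystander: white bottle 56 mm across, 160 mm high, standing behind the box (box +x side). Origin: centre of its underside.
- tape: Bystander: roll of blue tape lying flat, 100 mm across, 25 mm high, in front of the box (box -x side). Origin: centre of its underside.
- jar: Bystander: amber jar 52 mm across, 60 mm high, in front of the box. Origin: centre of its underside.
- pencil: Bystander: red carpenter's pencil, 150 (x) x 14 x 10 mm, lying in front of the charger. Origin: centre of its underside.
- chisel: Bystander: hand tool with a wooden handle, about 200 mm long, lying behind the charger along its own x.
- gauge: Bystander: yellow tape measure, 60 x 45 x 50 mm, standing behind the box. Origin: centre of its underside.

How it is judged:
By the outcome, as a careful person would: the job done as asked, in the order asked, and still so for the second after the job is handed in, with the robot touching nothing.
It also fails if it takes over 51 s, if anything falls off the work surface, if the arm or the gripper's body presses on something with over 40 N, if the wrist force passes 120 N, or if a joint passes its speed limit or range.

## Working session

There is one attempt and no reset: what is moved stays moved. The work goes in short steps, Python scripts to look and compute and a shell command to move; the robot and the scene stay as the last step left them, time stands still between calls to the robot, and variables do not carry over. Pictures are saved under pics/ and viewed, and the job is handed in when it is done.

```bash
mkdir -p pics
python3 - <<'E'
from station import *
import cv2,numpy as np
s=get_state()
for k,v in s.items(): print(k,np.round(v,4).tolist())
for n in ["scene","top","wrist"]:
    f=grab_frame(n); cv2.imwrite(f"pics/{n}0.png",f["pixels"][:,:,::-1]); print(n,[ (k, np.round(f[k],4).tolist()) for k in f if k!="pixels"])
E
```

```text
t 0.0
q [-0.9549, 0.3594, 0.011, -0.0003, -1.2241, -0.2881]
qd [0.0016, 0.0016, -0.0, 0.0, 0.0017, -0.0001]
joint_efforts [0.0003, -58.2722, 29.3049, 6.9968, 0.0069, -0.0002]
eef_pos [0.2171, -0.6386, 0.2256]
ee_rot [0.105, 1.5691, 2.0034]
force [0.0684, 0.8027, -0.0706]
moment [0.033, -0.0407, -0.0232]
width 0.0875
scene [('vfov', 45.7533), ('cx', 253.3864), ('cy', 189.6119), ('extrinsics', [[0.8022, 0.597, 0.0129, -0.4688], [-0.3346, 0.4315, 0.8377, 0.0645], [0.4945, -0.6763, 0.5459, -1.3977], [0.0, 0.0, 0.0, 1.0]])]
top [('vfov', 47.3863), ('cx', 248.9852), ('cy', 197.3158), ('extrinsics', [[0.0034, -1.0, 0.0079, 0.0264], [0.9962, 0.004, 0.0866, -0.5535], [-0.0867, 0.0076, 0.9962, -1.0409], [0.0, 0.0, 0.0, 1.0]])]
wrist [('vfov', 60.7142), ('cx', 255.9379), ('cy', 188.8205), ('extrinsics', [[-0.3222, 0.9467, 0.0027, 0.6732], [-0.9088, -0.3086, -0.2807, 0.0359], [-0.2649, -0.0929, 0.9598, -0.3921], [0.0, 0.0, 0.0, 1.0]])]
```

View pics/scene0.png

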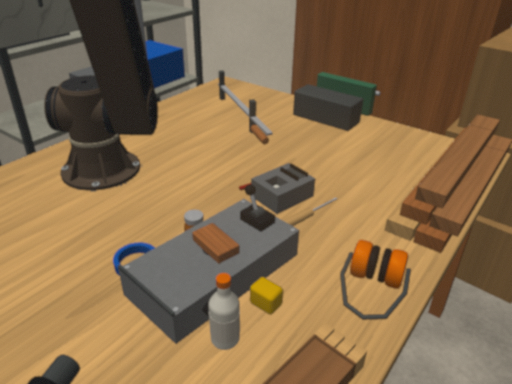

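View pics/top0.png

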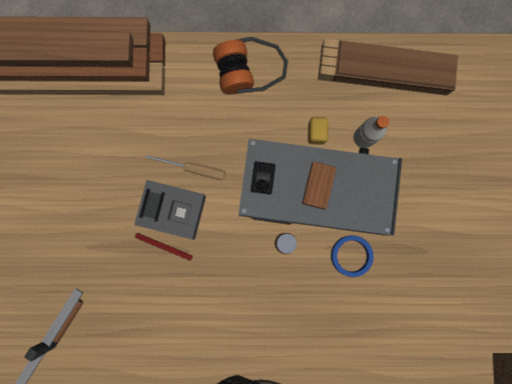

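View pics/wrist0.png

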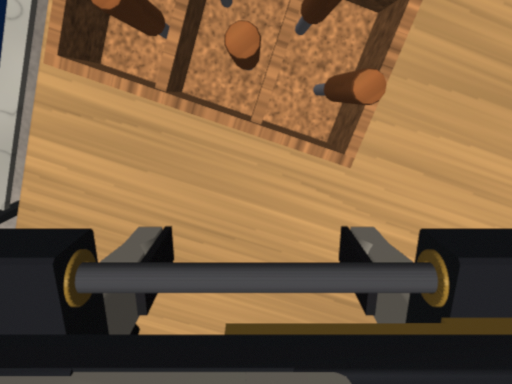

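The top view shows the box with corners at about (250,142), (400,160), (394,235) and (241,216). The lever is at its left (+y) end and the block sits mid-box at (320,185). I'll enlarge it to measure.

Run:
```python
import cv2
i=cv2.imread("pics/top0.png")[125:250,225:415]; cv2.imwrite("pics/topc.png",cv2.resize(i,None,fx=4.2,fy=4.2,interpolation=cv2.INTER_CUBIC))
i=cv2.imread("pics/scene0.png")[170:340,110:310]; cv2.imwrite("pics/scenec.png",cv2.resize(i,None,fx=3.5,fy=3.5,interpolation=cv2.INTER_CUBIC))
```

```text
(no output)
```

View pics/topc.png

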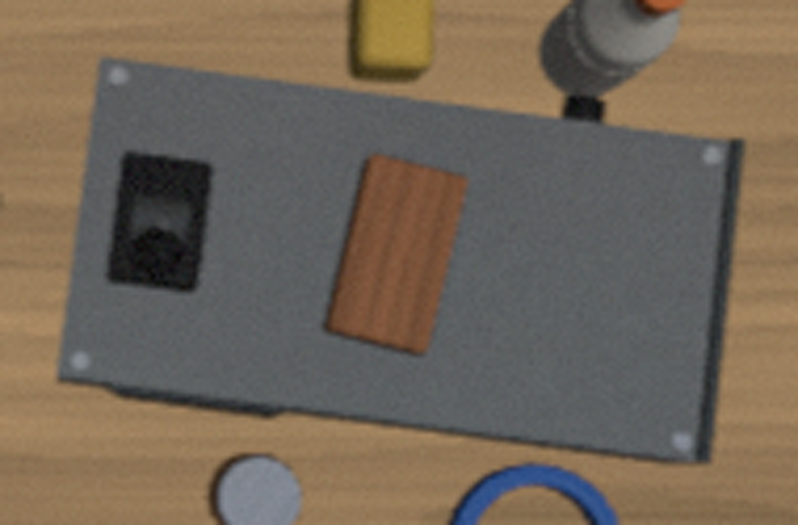

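View pics/scenec.png

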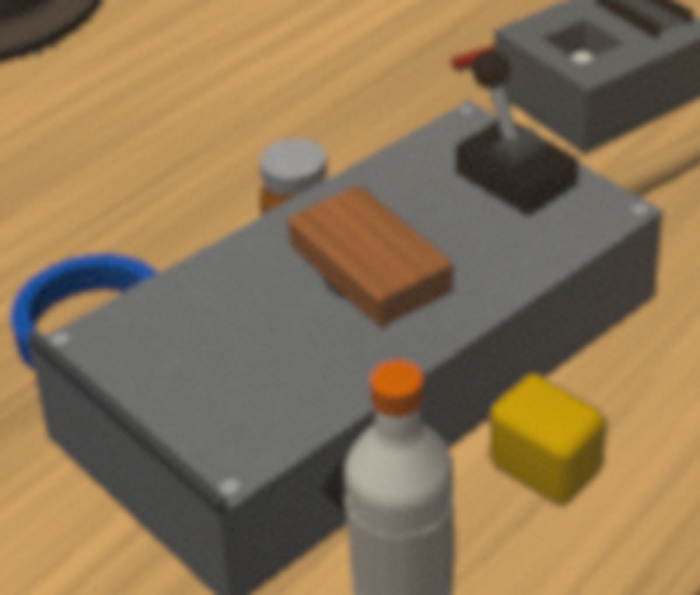

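```bash
cat > h.py <<'E'
import numpy as np
CAM={"top":(47.3863,248.9852,197.3158,np.array([[0.0034,-1.0,0.0079,0.0264],[0.9962,0.004,0.0866,-0.5535],[-0.0867,0.0076,0.9962,-1.0409]])),
"scene":(45.7533,253.3864,189.6119,np.array([[0.8022,0.597,0.0129,-0.4688],[-0.3346,0.4315,0.8377,0.0645],[0.4945,-0.6763,0.5459,-1.3977]]))}
def world(cam,u,v,z):
    vf,cx,cy,E=CAM[cam] if isinstance(cam,str) else cam
    f=192/np.tan(np.radians(vf/2)); R=E[:3,:3];t=E[:3,3]
    d=R.T@np.array([(u-cx)/f,-(v-cy)/f,-1.]); c=-R.T@t
    return c+d*(z-c[2])/d[2]
def proj(cam,P):
    vf,cx,cy,E=CAM[cam] if isinstance(cam,str) else cam
    f=192/np.tan(np.radians(vf/2)); p=E[:3,:3]@P+E[:3,3]
    return np.array([cx+f*p[0]/-p[2],cy-f*p[1]/-p[2]])
E
python3 - <<'E'
from h import *
T=lambda u,v,z:world("top",225+u/4.2-.4,125+v/4.2-.4,z)
S=lambda u,v,z:world("scene",110+u/3.5-.4,170+v/3.5-.4,z)
np.set_printoptions(precision=4,suppress=True)
c=[T(101,58,.075),T(58,380,.075),T(743,140,.083),T(710,462,.083)]
for p in c: print(p)
print([np.linalg.norm(c[a]-c[b]) for a,b in((0,1),(2,3),(0,2),(1,3))])
print("ctr",np.mean(c,0))
s=[S(660,213,.075),S(470,104,.075),S(230,508,.083),S(36,342,.083)]
for p in s: print(p)
print([np.linalg.norm(s[a]-s[b]) for a,b in((0,1),(2,3),(0,2),(1,3))],"ctr",np.mean(s,0))
b=[T(370,154,.1),T(468,178,.1),T(325,328,.1),T(422,355,.1)]
for p in b: print(p)
print("blk",np.mean(b,0),[np.linalg.norm(b[a]-b[k]) for a,k in((0,1),(2,3),(0,2),(1,3))])
b=[S(357,187,.1),S(290,232,.1),S(452,265,.1),S(382,304,.1)]
for p in b: print(p)
print("blk",np.mean(b,0),[np.linalg.norm(b[a]-b[k]) for a,k in((0,1),(2,3),(0,2),(1,3))])
print("ball",T(152,250,.15),S(491,69,.15))
E
```

```text
[0.6875 0.0301 0.075 ]
[0.5077 0.0531 0.075 ]
[ 0.6415 -0.3251  0.083 ]
[ 0.464  -0.3023  0.083 ]
[np.float64(0.18129072330421203), np.float64(0.178963161794365), np.float64(0.3582219135126757), np.float64(0.358146893715813)]
ctr [ 0.5752 -0.1361  0.079 ]
[0.6907 0.0258 0.075 ]
[0.5168 0.0496 0.075 ]
[ 0.6503 -0.3236  0.083 ]
[ 0.4751 -0.3032  0.083 ]
[np.float64(0.1755783421023666), np.float64(0.1764330217957569), np.float64(0.3518580053259021), np.float64(0.35537168300146066)] ctr [ 0.5832 -0.1379  0.079 ]
[ 0.6298 -0.1159  0.1   ]
[ 0.6169 -0.1689  0.1   ]
[ 0.535  -0.0907  0.1   ]
[ 0.5207 -0.1428  0.1   ]
blk [ 0.5756 -0.1296  0.1   ] [np.float64(0.05460437829553042), np.float64(0.05401131573944062), np.float64(0.09800107917346522), np.float64(0.09964805094967806)]
[ 0.5395 -0.0972  0.1   ]
[ 0.5369 -0.1563  0.1   ]
[ 0.6345 -0.1205  0.1   ]
[ 0.6239 -0.1723  0.1   ]
blk [ 0.5837 -0.1366  0.1   ] [np.float64(0.05911793640268265), np.float64(0.05287352913457162), np.float64(0.09777448157349491), np.float64(0.08847157159773579)]
ball [0.571  0.0041 0.15  ] [0.57   0.0029 0.15  ]
```

```bash
cat >> h.py <<'E'
from scipy.spatial.transform import Rotation as Ro
def Rt(s): return Ro.from_euler('xyz',s["ee_rot"]).as_matrix()
E
python3 - <<'E'
from h import *
from station import *
np.set_printoptions(precision=4,suppress=True)
s=get_state();R=Rt(s);print(R,tcp_to_grasp)
f=grab_frame("wrist");E=f["extrinsics"]
c=-E[:3,:3].T@E[:3,3];print("cam in tool",R.T@(c-s["eef_pos"]));print("look in tool",R.T@(-E[2,:3]))
# target: tool x down, z along +-box x
yaw=-.129
for sg in(1,-1):
    z=sg*np.array([np.cos(yaw),np.sin(yaw),0]);x=np.array([0,0,-1.]);y=np.cross(z,x);Rg=np.c_[x,y,z]
    print("y axis",y,"turn",R.T@ (Ro.from_matrix(Rg@R.T).as_rotvec()), "shift for [.60,-.09,.25]", R.T@(np.array([.6,-.05,.25])-s["eef_pos"]))
E
```

```text
[[-0.0006 -0.9468 -0.3219]
 [ 0.0012 -0.3219  0.9468]
 [-1.      0.0001  0.0013]] 0.0188
cam in tool [-0.1589  0.0754  0.0006]
look in tool [ 0.9597 -0.2809  0.0012]
y axis [0.1286 0.9917 0.    ] turn [ 2.0275  0.0007 -0.0014] shift for [.60,-.09,.25] [-0.0237 -0.5519  0.4342]
y axis [-0.1286 -0.9917 -0.    ] turn [-1.1141  0.0012  0.0006] shift for [.60,-.09,.25] [-0.0237 -0.5519  0.4342]
```

```bash
python3 -m crank '[[-0.054,-0.05,0.04,-0.1,0,0,0.5],[-0.054,-0.1,0.08,-0.25,0,0,0.5],[-0.054,-0.16,0.12,-0.42,0,0,0.5],[-0.054,-0.22,0.165,-0.6,0,0,0.5],[-0.054,-0.27,0.21,-0.75,0,0,0.5],[-0.054,-0.33,0.25,-0.9,0,0,0.5],[-0.054,-0.38,0.29,-1.05,0,0,0.5],[-0.054,-0.43,0.33,-1.114,0,0,0.5],[-0.054,-0.475,0.37,-1.114,0,0,0.5],[-0.054,-0.512,0.395,-1.114,0,0,0.5]]'
python3 - <<'E'
from h import *
from station import *
import cv2
np.set_printoptions(precision=4,suppress=True)
s=get_state();print(s["t"],s["eef_pos"],Rt(s).T[1:],s["q"],s["width"])
for n in("wrist","scene"):
    f=grab_frame(n);cv2.imwrite(f"pics/{n}1.png",f["pixels"][:,:,::-1])
    if n=="wrist": np.save("w1.npy",f["extrinsics"]);print(f["extrinsics"])
E
```

```text
t: 1.45
eef_pos: [0.5545, -0.1294, 0.2808]
ee_rot: [-2.912, 1.57, 0.101]
force: [0.6, -0.6, -0.1]
width: 0.0438
1.45 [ 0.5545 -0.1294  0.2808] [[-0.1283 -0.9917 -0.0001]
 [-0.9917  0.1283 -0.0005]] [ 0.1143  0.154  -0.1401  0.     -1.2762 -0.243 ] 0.0437856353231943
[[-0.9918  0.1279 -0.0002  0.5666]
 [-0.1227 -0.9516 -0.2819 -0.0032]
 [-0.0362 -0.2795  0.9595 -0.4591]
 [ 0.      0.      0.      1.    ]]
```

View pics/wrist1.png

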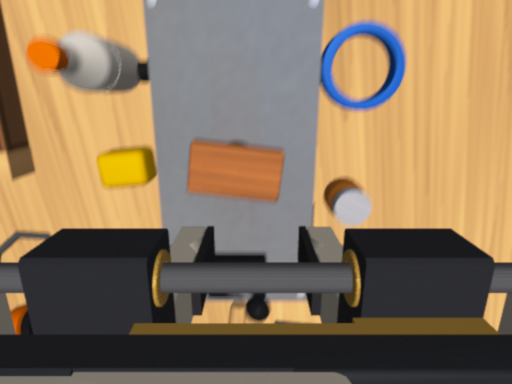

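View pics/scene1.png

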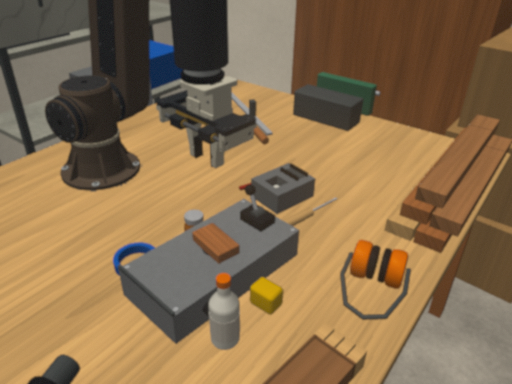

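Run:
```python
from station import *
import cv2,numpy as np
np.set_printoptions(precision=4,suppress=True)
f=grab_frame("wrist");np.save("w2.npy",f["extrinsics"]);cv2.imwrite("pics/wrist2.png",f["pixels"][:,:,::-1])
print(get_state()["eef_pos"],f["extrinsics"],f["cx"],f["cy"],f["vfov"])
i=f["pixels"][0:310,130:340,::-1];cv2.imwrite("pics/w2c.png",cv2.resize(i[:230],None,fx=3,fy=2.6,interpolation=cv2.INTER_CUBIC))
```

```text
[ 0.555  -0.1288  0.2799] [[-0.9923  0.1238  0.0006  0.5677]
 [-0.1189 -0.952  -0.2821 -0.0032]
 [-0.0343 -0.28    0.9594 -0.4585]
 [ 0.      0.      0.      1.    ]] 255.93793180930624 188.8204737773858 60.71418801506426
```

View pics/w2c.png

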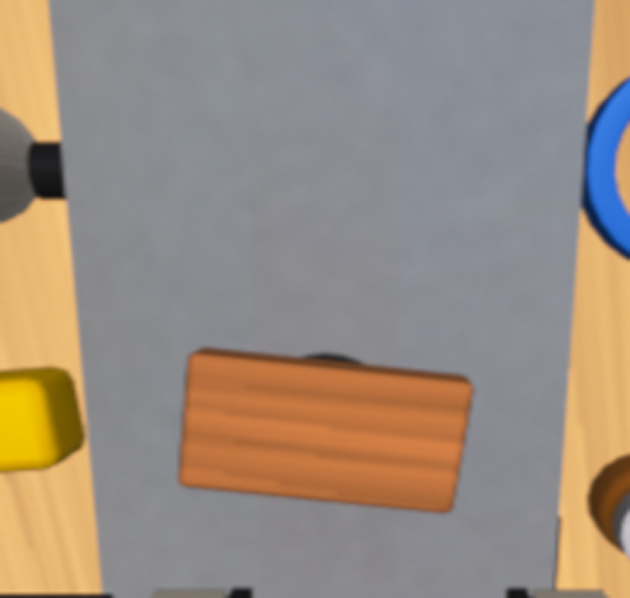

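View pics/wrist2.png

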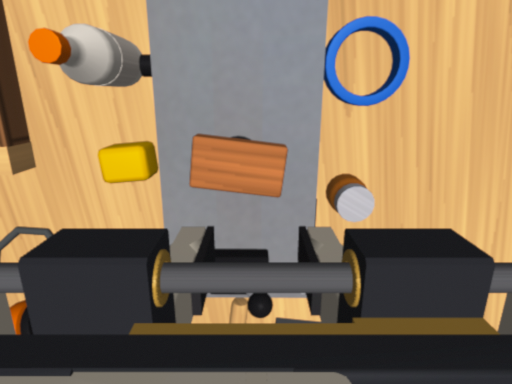

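Run:
```python
from h import *
np.set_printoptions(precision=4,suppress=True)
C=(60.71418801506426,255.938,188.82,np.load("w2.npy"))
W=lambda u,v,z:world(C,130+u/3-.35,v/2.6-.3,z)
b=[W(192,356,.1),W(470,385,.1),W(181,486,.1),W(452,511,.1)]
for p in b:print(p)
print("blk",np.mean(b,0),[np.linalg.norm(b[a]-b[k]) for a,k in((0,1),(2,3),(0,2),(1,3))])
for v in(100,350,550):
    pl=W(52+ (v-0)*(103-50)/598,v,.075);pr=W(594-(v)*(594-554)/598,v,.075);print(pl,pr,np.linalg.norm(pl-pr),(pl+pr)/2)
print("well edge arc top",W(328,352,.075))
print("ball",world(C,260,305,.15),"housing front",world(C,240,252,.1))
```

```text
[ 0.616  -0.1663  0.1   ]
[ 0.5225 -0.143   0.1   ]
[ 0.6294 -0.1141  0.1   ]
[ 0.5341 -0.0913  0.1   ]
blk [ 0.5755 -0.1287  0.1   ] [np.float64(0.09631481526539463), np.float64(0.09790809195266359), np.float64(0.05393048977931106), np.float64(0.053065315864899355)]
[ 0.6476 -0.2676  0.075 ] [ 0.4702 -0.2455  0.075 ] 0.17874761009827206 [ 0.5589 -0.2566  0.075 ]
[ 0.6603 -0.1712  0.075 ] [ 0.4825 -0.149   0.075 ] 0.17915992086484456 [ 0.5714 -0.1601  0.075 ]
[ 0.6722 -0.0818  0.075 ] [ 0.494  -0.0595  0.075 ] 0.17954203552599401 [ 0.5831 -0.0706  0.075 ]
well edge arc top [ 0.5711 -0.1592  0.075 ]
ball [0.5688 0.0062 0.15  ] housing front [ 0.5867 -0.0305  0.1   ]
```

```bash
python3 -m crank '[[0.0,-0.056,-0.0206,0,0,0,0.5],[0.05,-0.056,-0.0206,0,0,0,0.5],[0.1,-0.056,-0.0206,0,0,0,0.5],[0.14,-0.056,-0.0206,0,0,0,0.5],[0.155,-0.056,-0.0206,0,0,0,0.5],[0.155,-0.056,-0.0206,0,0,0,0.5],[0.155,-0.056,-0.0206,0,0,0,0.5]]'
python3 - <<'E'
from h import *
from station import *
import cv2
np.set_printoptions(precision=4,suppress=True)
for n in("scene","wrist"):
    f=grab_frame(n);cv2.imwrite(f"pics/{n}3.png",f["pixels"][:,:,::-1])
    if n=="scene": cv2.imwrite("pics/scene3c.png",cv2.resize(f["pixels"][100:300,110:330,::-1],None,fx=3,fy=3,interpolation=cv2.INTER_CUBIC))
s=get_state();print(s["t"],s["eef_pos"],Rt(s).T,s["width"],s["force"])
E
```

```text
t: 2.48
eef_pos: [0.5827, -0.0787, 0.1274]
ee_rot: [-3.003, 1.568, 0.01]
force: [0.0, -0.3, 0.2]
width: 0.0438
2.575 [ 0.5826 -0.0785  0.1274] [[ 0.0029  0.0003 -1.    ]
 [-0.1286 -0.9917 -0.0007]
 [-0.9917  0.1286 -0.0029]] 0.04380926117839718 [0.3603 0.1168 0.1314]
```

View pics/scene3c.png

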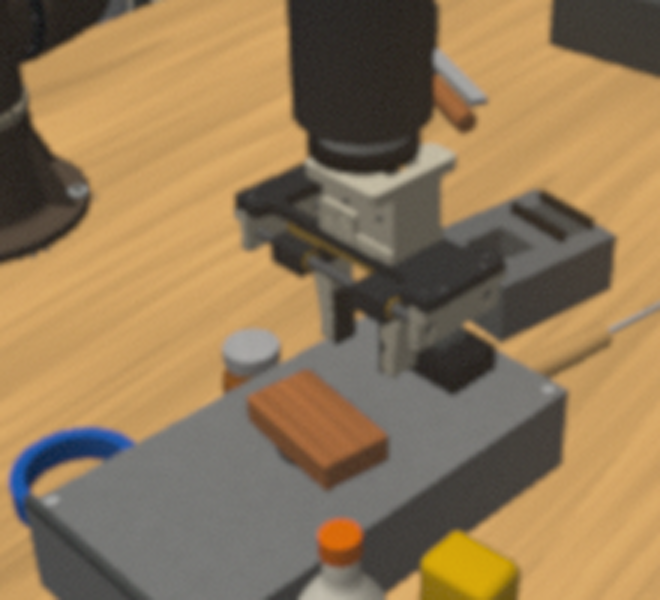

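View pics/wrist3.png

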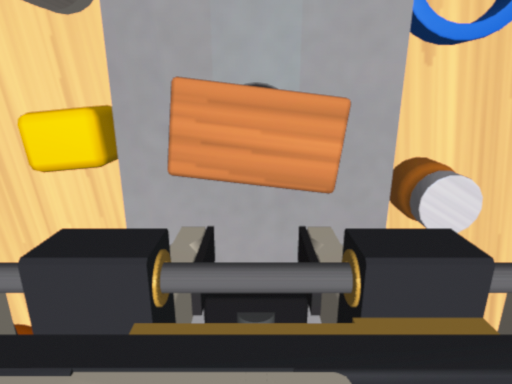

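```bash
python3 -m crank '[[0.025,0,0,0,0,0,0.5],[0.043,0,0,0,0,0,0.5],[0.043,0.004,0,0,0,0,0.5],[0.043,0.008,0,0,0,0,0.5],[0.043,0.012,0,0,0,0,0.5],[0.043,0.017,0,0,0,0,0.5],[0.043,0.022,0,0,0,0,0.5]]'
python3 - <<'E'
from h import *
from station import *
import cv2
f=grab_frame("wrist");cv2.imwrite(f"pics/wrist4.png",f["pixels"][:,:,::-1])
E
```

```text
t: 3.45
eef_pos: [0.579, -0.1006, 0.083]
ee_rot: [-2.859, 1.57, 0.153]
force: [-0.5, 0.5, 1.7]
width: 0.0436
```

View pics/wrist4.png

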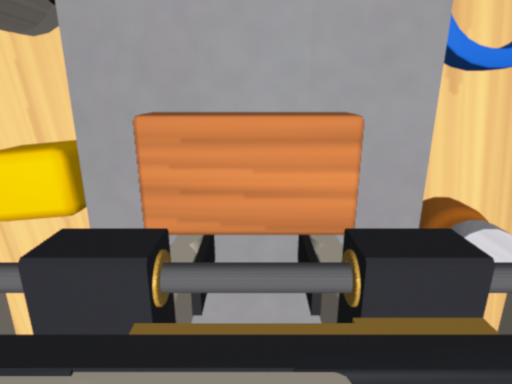

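The block is squared up against both fingertips (rows 113–235). I'll keep pushing slowly.

```bash
python3 -m crank '[[0,0.008,0,0,0,0,0.5],[0,0.016,0,0,0,0,0.5],[0,0.024,0,0,0,0,0.5],[0,0.032,0,0,0,0,0.5],[0,0.040,0,0,0,0,0.5],[0,0.048,0,0,0,0,0.5],[0,0.056,0,0,0,0,0.5]]'; python3 -m crank '[[0,0.008,0,0,0,0,0.5],[0,0.016,0,0,0,0,0.5],[0,0.023,0,0,0,0,0.5],[0,0.029,0,0,0,0,0.5],[0,0.033,0,0,0,0,0.5]]'; python3 -m crank '[[0,-0.006,0,0,0,0,0.5],[-0.02,-0.02,0,0,0,0,0.5],[-0.05,-0.035,0,0,0,0,0.3],[-0.065,-0.045,0,0,0,0,0.0],[-0.065,-0.05,0,0,0,0,0],[-0.065,-0.05,0,0,0,0,0]]'
python3 - <<'E'
from h import *
from station import *
import cv2
np.set_printoptions(precision=4,suppress=True)
f=grab_frame("wrist");cv2.imwrite(f"pics/wrist5.png",f["pixels"][:,:,::-1]);np.save("w5.npy",f["extrinsics"])
f=grab_frame("top");cv2.imwrite("pics/top5c.png",cv2.resize(f["pixels"][125:250,225:415,::-1],None,fx=4.2,fy=4.2,interpolation=cv2.INTER_CUBIC))
f=grab_frame("scene");cv2.imwrite("pics/scene5c.png",cv2.resize(f["pixels"][100:300,110:330,::-1],None,fx=3,fy=3,interpolation=cv2.INTER_CUBIC))
s=get_state();print(s["t"],s["eef_pos"],Rt(s).T,s["width"],s["force"])
E
```

```text
t: 4.38
eef_pos: [0.5714, -0.1564, 0.0825]
ee_rot: [-0.001, 1.571, 3.012]
force: [0.0, 1.5, 1.0]
width: 0.044
t: 5.0
eef_pos: [0.5672, -0.189, 0.0825]
ee_rot: [-0.367, 1.571, 2.645]
force: [1.0, 0.5, 0.6]
width: 0.0441
t: 5.75
eef_pos: [0.5731, -0.1386, 0.1465]
ee_rot: [-0.05, 1.569, 2.963]
force: [-0.0, -0.1, -0.9]
width: 0.0094
5.9 [ 0.573  -0.1393  0.1464] [[-0.0019 -0.     -1.    ]
 [-0.129  -0.9916  0.0003]
 [-0.9916  0.129   0.0019]] 0.0014595583061686184 [ 0.6718 -0.1779  0.5784]
```

View pics/wrist5.png

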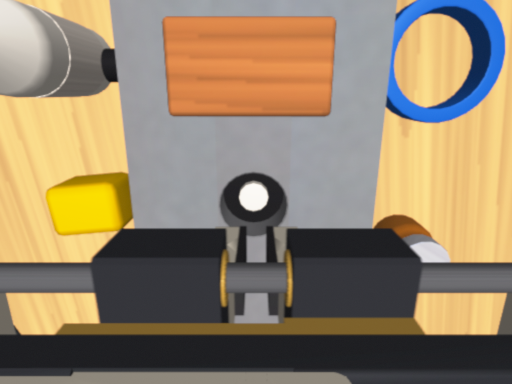

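View pics/scene5c.png

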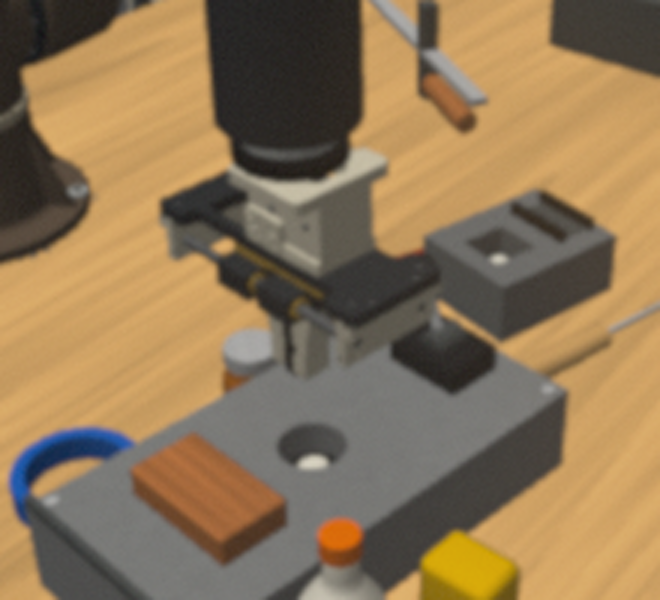

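View pics/top5c.png

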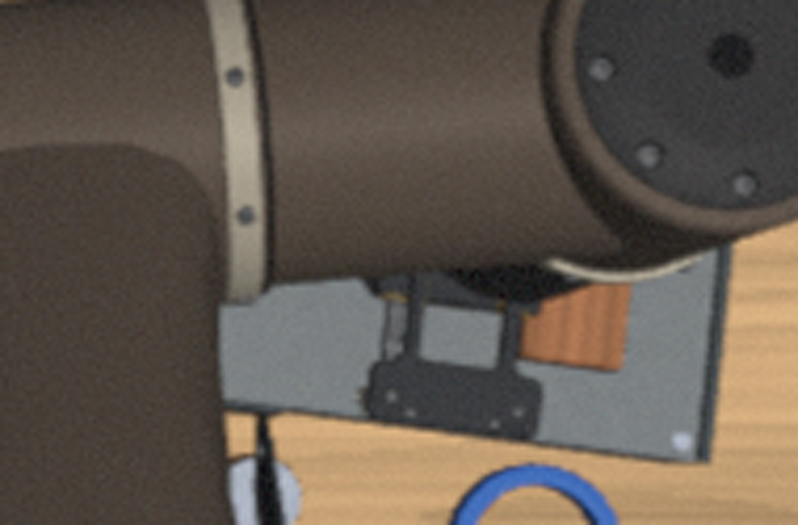

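Run:
```python
from h import *
import cv2
np.set_printoptions(precision=4,suppress=True)
i=cv2.imread("pics/wrist5.png")[160:335,190:320];cv2.imwrite("pics/w5c.png",cv2.resize(i,None,fx=4,fy=3.4,interpolation=cv2.INTER_CUBIC))
C=(60.71418801506426,255.938,188.82,np.load("w5.npy"))
print("key",world(C,253.2,196.5,.055),"L/R mouth",world(C,221,203,.075),world(C,286,203,.075),"far",world(C,253,173,.075))
from station import get_state
s=get_state();R=Rt(s);p=np.array(s["eef_pos"])
for y in(-.0095,.0095):
  for z in (-.021,-.015,.015,.021): print(y,z,proj(C,p+R@[0,y,z]))
a=[world(C,u,v,.1) for u,v in((163,17),(335,17),(332,115),(170,115))];print(np.mean(a,0),a)
```

```text
key [ 0.5757 -0.1341  0.055 ] L/R mouth [ 0.5991 -0.1385  0.075 ] [ 0.5513 -0.1323  0.075 ] far [ 0.5726 -0.1581  0.075 ]
-0.0095 -0.021 [216.8221 255.3475]
-0.0095 -0.015 [227.9851 255.3589]
-0.0095 0.015 [283.7978 255.4159]
-0.0095 0.021 [294.96   255.4273]
0.0095 -0.021 [215.6337 222.4576]
0.0095 -0.015 [227.1469 222.4696]
0.0095 0.015 [284.7106 222.5294]
0.0095 0.021 [296.2229 222.5414]
[ 0.5651 -0.2273  0.1   ] [array([ 0.6103, -0.2605,  0.1   ]), array([ 0.5138, -0.2481,  0.1   ]), array([ 0.5189, -0.1941,  0.1   ]), array([ 0.6173, -0.2068,  0.1   ])]
```

View pics/w5c.png

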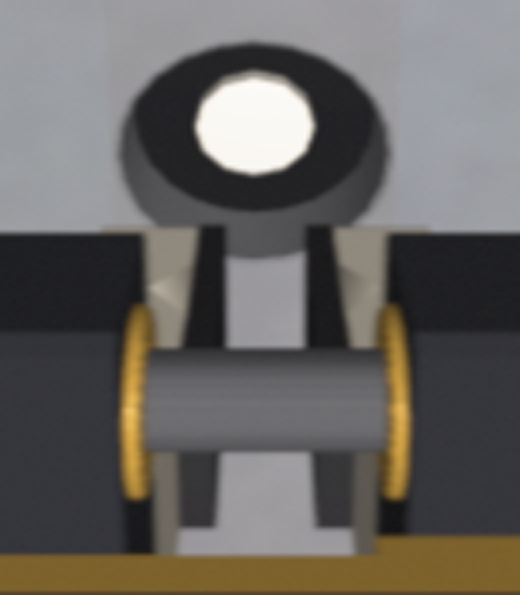

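```bash
python3 -m crank '[[0.0,-0.0051,-0.0019,0,0,0,0],[0.03,-0.0051,-0.0019,0,0,0,0],[0.052,-0.0051,-0.0019,0,0,0,0],[0.058,-0.0051,-0.0019,0,0,0,0],[0.058,-0.0051,-0.0019,0,0,0,0],[0.058,-0.0051,-0.0019,0,0,0,0]]'
python3 - <<'E'
from h import *
from station import *
import cv2
np.set_printoptions(precision=4,suppress=True)
f=grab_frame("scene");cv2.imwrite("pics/scene6c.png",cv2.resize(f["pixels"][100:300,110:330,::-1],None,fx=3,fy=3,interpolation=cv2.INTER_CUBIC))
f=grab_frame("wrist");cv2.imwrite(f"pics/wrist6.png",f["pixels"][:,:,::-1])
s=get_state();print(s["t"],s["eef_pos"],Rt(s).T,s["width"],s["force"])
E
```

```text
t: 6.65
eef_pos: [0.5769, -0.1342, 0.0905]
ee_rot: [-3.081, 1.569, -0.068]
force: [0.2, 0.5, 0.2]
width: 0.0007
6.75 [ 0.5768 -0.1342  0.0905] [[ 0.0016  0.0001 -1.    ]
 [-0.1286 -0.9917 -0.0003]
 [-0.9917  0.1286 -0.0016]] 0.0004044125502954799 [-0.1908 -0.1673  0.5777]
```

View pics/scene6c.png

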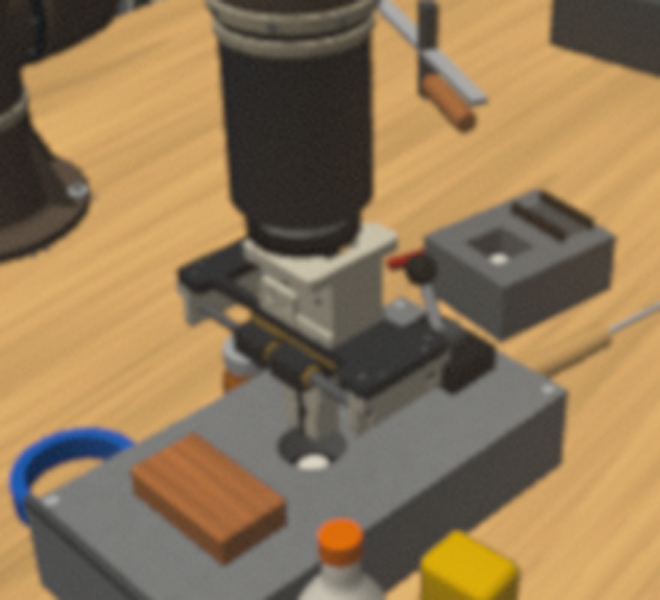

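View pics/wrist6.png

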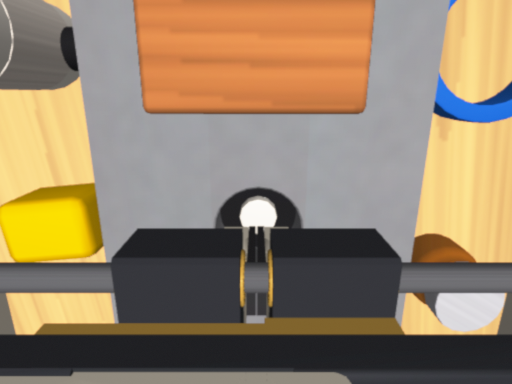

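```bash
python3 -m crank '[[0.01,0,0.001,0,0,0,0],[0.02,0,0.001,0,0,0,0],[0.027,0,0.001,0,0,0,0],[0.032,0,0.001,0,0,0,0],[0.035,0,0.001,0,0,0,0],[0.037,0,0.001,0,0,0,0]]'
```

```text
t: 7.5
eef_pos: [0.575, -0.1341, 0.0525]
ee_rot: [0.251, 1.57, -3.019]
force: [-1.8, -0.2, 3.6]
width: 0.0004
```

```bash
python3 -m crank '[[0.002,0,0,0,0,0,0],[0.0035,0,0,0,0,0,0],[0.0045,0,0,0,0,0,0],[0.0045,0,0,0,0,0,0],[0.0045,0,0,0,0,0,0]]'
```

```text
t: 8.12
eef_pos: [0.5751, -0.1341, 0.0492]
ee_rot: [2.535, 1.571, -0.735]
force: [-6.2, 2.4, 12.6]
width: 0.0001
```

```bash
python3 -m crank '[[0.0,0,0,0,0,0,0],[-0.02,0,0,0,0,0,0],[-0.06,0,0,0,0,0,0],[-0.11,0,0,0,0,0,0],[-0.15,0,0,0,0,0,0],[-0.15,0,0.03,0,0,0,0],[-0.15,0,0.085,0,0,0,0],[-0.15,0,0.085,0,0,0,0]]' && python3 -m crank '[[0,-0.05,0,0,0,0,0],[0,-0.1,0,0,0,0,0],[0,-0.134,0,0,0,0,0],[0.0,-0.134,0,0,0,0,0],[0.0,-0.134,0,0,0,0,0]]'
python3 - <<'E'
from h import *
from station import *
import cv2
np.set_printoptions(precision=4,suppress=True)
f=grab_frame("scene");cv2.imwrite("pics/scene7c.png",cv2.resize(f["pixels"][100:300,110:330,::-1],None,fx=3,fy=3,interpolation=cv2.INTER_CUBIC))
f=grab_frame("wrist");cv2.imwrite(f"pics/wrist7.png",f["pixels"][:,:,::-1])
s=get_state();print(s["t"],s["eef_pos"],Rt(s).T,s["width"],s["force"])
R=Rt(s);c=np.array([.5755,-.1345,0])
print(R.T@(np.array([.5086,.0104,.140])-s["eef_pos"]))
E
```

```text
t: 9.12
eef_pos: [0.4881, -0.1229, 0.1984]
ee_rot: [-2.25, 1.57, 0.762]
force: [-0.1, -0.6, 0.1]
width: 0.0005
t: 9.75
eef_pos: [0.5086, 0.0099, 0.198]
ee_rot: [2.995, 1.571, -0.275]
force: [0.4, -0.1, -0.3]
width: 0.0004
9.85 [0.5083 0.0092 0.198 ] [[ 0.     -0.0001 -1.    ]
 [-0.1293 -0.9916  0.0001]
 [-0.9916  0.1293 -0.    ]] 1.369035616305593e-05 [0.2743 0.0171 0.5211]
[ 0.058  -0.0013 -0.0001]
```

View pics/scene7c.png

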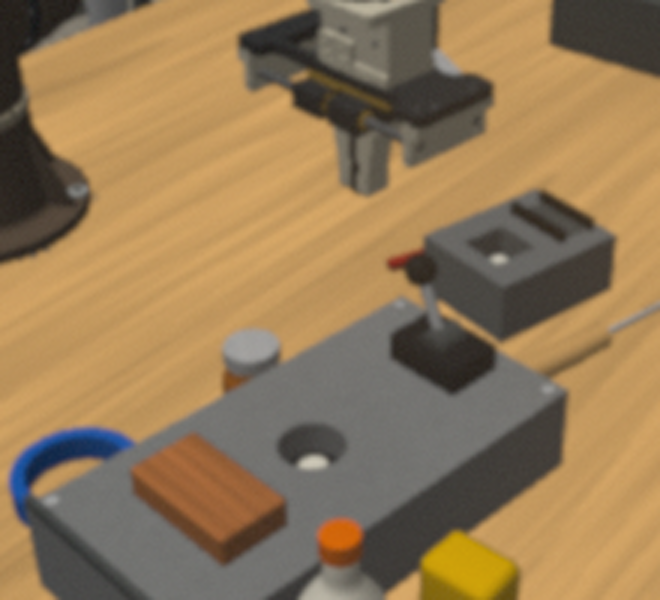

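View pics/wrist7.png

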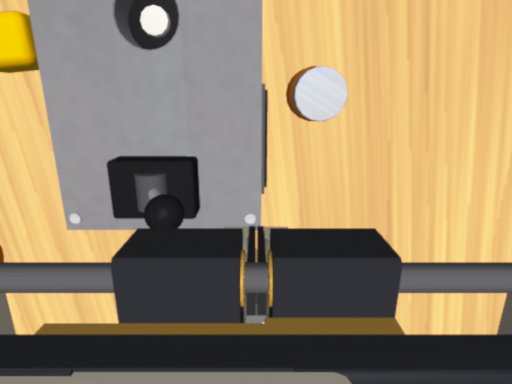

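```bash
python3 -m crank '[[0.03,-0.001,0,0,0,0,0],[0.060,-0.001,0,0,0,0,0],[0.060,-0.001,-0.01,0,0,0,0],[0.060,-0.001,-0.02,0,0,0,0],[0.060,-0.001,-0.028,0,0,0,0],[0.060,-0.001,-0.036,0,0,0,0],[0.060,-0.001,-0.044,0,0,0,0],[0.060,-0.001,-0.052,0,0,0,0]]' ; python3 -m crank '[[0,0,-0.007,0,0,0,0],[0,0,-0.014,0,0,0,0],[0,0,-0.020,0,0,0,0],[0,0,-0.025,0,0,0,0]]'
```

```text
t: 10.85
eef_pos: [0.5604, 0.004, 0.1383]
ee_rot: [-2.744, 1.571, 0.268]
force: [-0.6, -0.4, 1.9]
width: 0.0005
t: 11.35
eef_pos: [0.5848, 0.0008, 0.1378]
ee_rot: [0.044, 1.57, 3.056]
force: [-1.9, 0.2, -1.7]
width: 0.0003
```

```bash
python3 -m crank '[[0,0,-0.004,0,0,0,0],[0,0,-0.008,0,0,0,0],[0,0,-0.008,0,0,0,0]]'
python3 - <<'E'
from station import *
import cv2
f=grab_frame("scene");cv2.imwrite("pics/scene8c.png",cv2.resize(f["pixels"][100:300,110:330,::-1],None,fx=3,fy=3,interpolation=cv2.INTER_CUBIC))
E
```

```text
t: 11.72
eef_pos: [0.593, -0.0002, 0.138]
ee_rot: [-3.14, 1.571, -0.127]
force: [0.0, -0.4, 0.3]
width: 0.0005
```

View pics/scene8c.png

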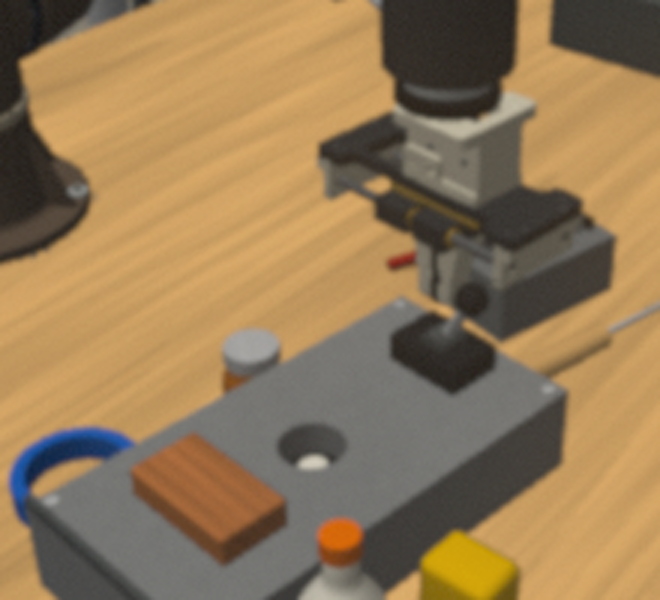

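```bash
python3 -m crank '[[0,0,-0.002,0,0,0,0],[0,0,-0.004,0,0,0,0],[0,0,-0.004,0,0,0,0]]';python3 -m crank '[[0,0,-0.002,0,0,0,0],[0,0,-0.004,0,0,0,0],[0,0,-0.004,0,0,0,0]]'
```

```text
t: 12.15
eef_pos: [0.5938, -0.0006, 0.1378]
ee_rot: [0.117, 1.566, 3.129]
force: [-11.0, 3.8, 7.0]
width: 0.0004
t: 12.52
eef_pos: [0.5942, -0.0008, 0.1377]
ee_rot: [0.109, 1.56, 3.121]
force: [-25.3, 9.3, 16.9]
width: 0.0006
```

At the hard stop (the position stays put while the force climbs). I'll back off, rise and check.

```bash
python3 -m crank '[[0,0,0.01,0,0,0,0],[0,0,0.025,0,0,0,0],[0,0,0.06,0,0,0,0],[0,0,0.09,0,0,0,0],[-0.05,0,0.09,0,0,0,0],[-0.11,0,0.09,0,0,0,0],[-0.13,0,0.09,0,0,0,0]]'; python3 -m crank '[[0,0,0.03,0,0,0,0],[0,0,0.03,0,0,0,0],[0,0,0.03,0,0,0,0],[0,0,0.03,0,0,0,0]]'
python3 - <<'E'
from h import *
from station import *
import cv2
np.set_printoptions(precision=4,suppress=True)
f=grab_frame("scene");cv2.imwrite("pics/scene9c.png",cv2.resize(f["pixels"][100:300,110:330,::-1],None,fx=3,fy=3,interpolation=cv2.INTER_CUBIC))
f=grab_frame("wrist");cv2.imwrite(f"pics/wrist9.png",f["pixels"][:,:,::-1]);np.save("w9.npy",f["extrinsics"])
f=grab_frame("top");cv2.imwrite("pics/top9.png",f["pixels"][:,:,::-1])
s=get_state();print(s["t"],s["eef_pos"],s["force"],s["qd"])
c=np.array([.5755,-.1345]);x=np.array([.9917,-.129]);y=np.array([.129,.9917])
for a in(0,.8,.9,1.0):
    t=a*1.009-.5045; P=np.r_[c+.06*np.sin(t)*x+.135*y,.097+.06*np.cos(t)]
    u=proj("scene",P);print(a,P,"scene crop",(u-[110,100])*3)
E
```

```text
t: 13.4
eef_pos: [0.5126, 0.0106, 0.2725]
ee_rot: [-2.792, 1.564, 0.221]
force: [0.2, -0.1, -1.3]
width: 0.0003
t: 13.9
eef_pos: [0.4819, 0.0142, 0.2678]
ee_rot: [1.23, 1.571, -2.041]
force: [0.1, 0.1, 0.2]
width: 0.0007
14.05 [0.4818 0.0142 0.2677] [ 0.0981 -0.5532  0.4239] [ 0.0012 -0.0006 -0.0005 -0.0018 -0.0005 -0.0005]
0 [0.5642 0.0031 0.1495] scene crop [413.8124 265.7645]
0.8 [ 0.6107 -0.0029  0.1543] scene crop [458.9722 284.865 ]
0.9 [ 0.6163 -0.0037  0.1522] scene crop [464.5254 290.2563]
1.0 [ 0.6217 -0.0044  0.1495] scene crop [469.8408 296.1708]
```

View pics/scene9c.png

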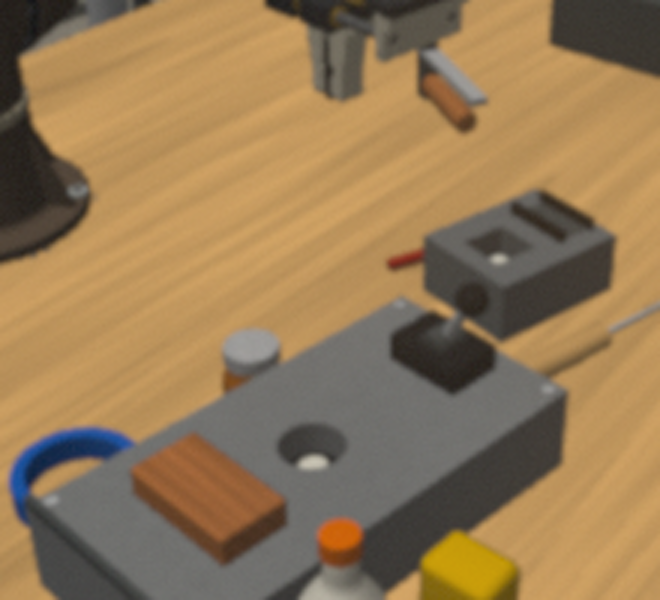

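View pics/wrist9.png

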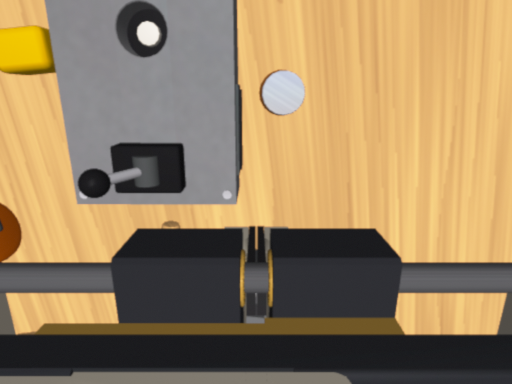

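View pics/top9.png

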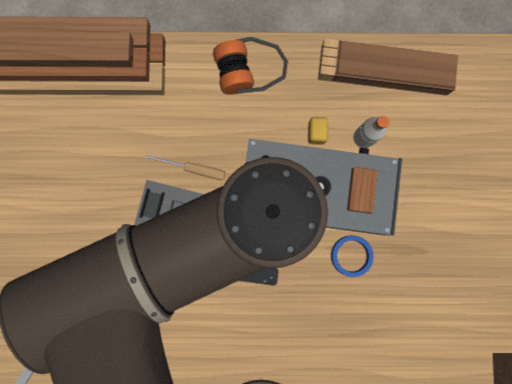

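```bash
python3 -c "
from station import *
print(job_done())"
```

```text
the job is handed in; nothing more can be done
None
```

The job is done and handed in, at about 14 s on the robot's clock; no verdict was reported.

- **Block:** I pushed it with the half-open fingertips to about 93 mm from the well's centre, towards the box's -y end. The wrist force read under about 2 N at the end of each push. It lies flat on the box and the well is fully uncovered.
- **Reset key:** I pressed it with closed fingertips down to a tip height of 0.0492 m, about 5.8 mm of travel. The upward force reached 12.6 N, well above the 5 N spring force, so it was at its stop. I did not see the key's travel directly. There was also about 6 N of unexplained sideways force during the press.
- **Lever:** I pushed it to its other stop, where the force climbed with no further movement. That last push reached about 27 N sideways, plus 17 N upward, which is more than was needed. In the scene picture the ball is about 3 px (in the 3x enlarged crop) from where a reading of 1.0 should put it.
- **Everything else:** The arm is clear, touching nothing. The bystanders and charger look undisturbed in the final pictures, though the arm hides part of the charger in the top view.
- **Cameras:** The scene camera disagreed with the top and wrist cameras by about 8 mm on the box's position. I relied on the top and wrist cameras, which agreed to within about 2 mm.

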